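# Make up a clamped gear stack for the stack-height check

### The arm

A 7-joint arm with a two-finger parallel gripper is mounted at the origin on the work surface; the furniture and walls round the work are solid. World frame = base frame: x ahead of the robot, y to its left, z up, the work surface at z = 0. Lengths are in m, angles in rad, forces in N, time in s.
With the tool pointing down it reaches from about 0.4 to 0.85 m from the base axis. Payload 6.9 kg.
Tool frame: the origin (TCP) lies midway between the tips of the shut fingers; the grasp point (between the pads) lies 19 mm behind it; z points along the fingers, y is the line along which they close (so a half turn about z gives the same grasp; the last joint's range is limited). The gripper opens to 85 mm and grips with 20 to 120 N. Pads are 22 mm wide; open, the fingers measure 114 mm over their backs; the gripper's body (76 mm by 85 mm) begins 54 mm behind the grasp point. The pads swing forward as they close: fully open they stand 13 mm farther back than shut.
Start: joints at [-1.238, 0.507, -0.238, 1.5, 0.126, 1.149, -0.155], TCP at [0.141, 0.609, 0.231] pointing down, gripper open.
Joint ranges: [-3.08, 3.08], [-0.24, 2.05], [-1.43, 1.35], [0, 2.5], [-1.52, 4.66], [0.17, 1.96], [-2.89, 2.89]. Speed limits (rad/s): [2.39, 2.39, 3.14, 3.14, 3.14, 3.14, 3.14].

### API

Orientations are given as a unit quaternion [x, y, z, w].
In Python, from bench import ctrl gives the robot as it stands. The module is installed in compiled form; this text tells all that it offers. Calls block until the motion is done:
- ctrl.move_ptp(position, orientation): joint-space move of the TCP to a pose.
- ctrl.line_to(position, attitude=None, rate=0.15): straight line of the TCP; attitude=None keeps the orientation; rate is the mean speed in m/s.
- ctrl.move_joints(angles): joint-space move.
- ctrl.grip(opening, f_grip=None): opening from 0.0 (shut) to 1.0 (fully open); f_grip is the grip in N (None keeps the last); returns when the fingers have stopped.
- ctrl.sleep(seconds).
- ctrl.inverse_kinematics(position, orientation): joint angles nearest the present ones, or None.
- ctrl.read_state(): the state.
- ctrl.grab_frame(name): name is "side" or "top"; returns a dict with "image" (400x640x3 uint8, red, green, blue), "vertical_fov" (degrees; the focal length in pixels is half the picture's height over the tangent of half this angle, whatever the lens; pixels are square), "cx", "cy" (the principal point, pixels), "cam_to_world" (4x4, takes a point from camera to world coordinates). Camera axes: x right, y up, looking along -z (the intrinsics and any distortion apply to the point x, -y, -z); pixel columns grow to the right and rows downward; lengths in m; the calibration is good to about 2 mm. A picture is of the moment at which its call begins. There is no depth.
A pose or a line that the arm cannot do raises ctrl.PlanningError and nothing moves.
- ctrl.job_done(): hands the job in; it is judged then, once.
The state is a dict: "time_s": time; "q": joint angles; "qd": joint speeds; "effort": joint torques, N m; "ee_pos": TCP position; "tool_rot": TCP orientation; "wrist_force": force on the tool from outside, world axes, zero at the start; "torque": the same for the moment, N m; "width": opening from 0.0 (shut) to 1.0 (fully open); "grasp_force": force on a finger pad.
Only numpy, scipy, OpenCV 4.12 (cv2) and the standard library are available. Lean on these libraries where they do the work, as an engineer would, in place of code of your own. Each camera call takes 0.05 s, during which the arm holds its last target. There are 200 camera calls.

### The job

The small stack fixture is put away with its flanged collar on the bare post and its weighted yoke shut on it: swing the yoke right back to its stop, take the collar off and set it down flat on the bench. Then build the stack on the post: the plain raising ring first, flat on the base, then every flat gear wheel on the bench (two to four, in any order), then the collar, flange down. Finally swing the yoke forward again and lower it until its two fingers rest on the collar's flange; leave the other things on the bench where they are.

Things in the scene. Friction and masses are not known exactly. Their poses are not given: they have to be found in the camera images.
- fixture: stack fixture, fixed to the bench: aluminium base plate 143 x 92 x 15 mm with an upright steel post near the end that faces the robot; origin: on the bench, under the post's axis; x points from the post to the hinge (away from the robot at yaw 0), z up. Plate from x = -38 to +105 mm, y = +-46 mm; hinge cheeks at x = 66 to 94 mm, up to 55 mm high
- post_foot (a point): where the post's axis meets the top of the base plate, 15 mm above the bench; axes as of the fixture. The post is 12 mm thick and 48 mm high from here (its tip 63 mm above the bench): straight for 40 mm, then a tapered nose, 5 mm wide at the tip
- yoke (a joint): angle of the yoke, rad: 0 = arms level, forward over the post; grows as it swings up and back; 1.85 = back at its stop. Starts at about -0.23, resting on the collar. Swinging takes 3 N at the bar; past 1.5 its weight carries it back to the stop, below 1.4 it falls shut: hold it all the way down. Shut on the whole stack it reads about 0.05 with 2 gears, 0.14 with 3, 0.23 with 4
- yoke_hinge (a point): middle of the yoke's hinge pin (along this point's y), 80 mm behind the post axis, 45 mm above the bench; axes as of the fixture. Two steel arms run forward from it either side of the post, 60 mm apart inside; 80 mm from the pin each has an inward finger, 10 mm thick, 29 mm free between the two, to rest on the collar's flange beside its hub
- yoke_bar (a point): middle of the yoke's crossbar, its handle: a round bar 12 mm thick along y, 60 mm free between the arms. With the arms level it lies 130 mm forward of the hinge pin and 30 mm above it (radius 133 mm); it can be pinched from above, one finger before and one behind it, and turns between them as the yoke swings. Axes turn with the yoke
- raising_ring: plain smooth steel ring, 34 mm outside, bore 14 mm, 8 mm thick; origin: centre of its underside, z up; lies on the bench at the start
- gear_a: flat dark-steel spur gear wheel, no hub standing out on either face: 28 fine teeth, 40.6 mm over the teeth, 7 mm thick, bore 14 mm through, about 55 g; origin: centre of its underside, z up; lies flat on the bench at the start; may be absent (2 to 4 of the four are there); all alike
- gear_b: flat dark-steel spur gear wheel, no hub standing out on either face: 28 fine teeth, 40.6 mm over the teeth, 7 mm thick, bore 14 mm through, about 55 g; origin: centre of its underside, z up; lies flat on the bench at the start; may be absent (2 to 4 of the four are there); all alike
- gear_c: flat dark-steel spur gear wheel, no hub standing out on either face: 28 fine teeth, 40.6 mm over the teeth, 7 mm thick, bore 14 mm through, about 55 g; origin: centre of its underside, z up; lies flat on the bench at the start; may be absent (2 to 4 of the four are there); all alike
- gear_d: flat dark-steel spur gear wheel, no hub standing out on either face: 28 fine teeth, 40.6 mm over the teeth, 7 mm thick, bore 14 mm through, about 55 g; origin: centre of its underside, z up; lies flat on the bench at the start; may be absent (2 to 4 of the four are there); all alike
- collar: steel collar: flange 42 mm wide and 7 mm thick, with a hub 20 mm wide on top of it to grip (21 mm high in all), bore 14 mm right through; origin: centre of the flange's underside, z up towards the hub; at the start on the post, flat on the base, under the yoke's fingers
- brass_weight: upright brass cylinder, 46 mm wide, 137 mm tall, standing fixed on the bench with a test lead draped over it, no part of the job: do not run into it; origin: centre of its underside
- gear_brass: small brass gear with a hub, 36 x 36 x 15 mm, no part of the job: leave where it is
- gear_steel: small bright steel gear with a hub, 36 x 36 x 18 mm, behind the fixture, no part of the job: leave where it is
- bush_2: dark turned bush standing upright, 16 mm wide, 34 mm high, no part of the job: leave where it is
- loupe: black eye loupe, 38 mm wide, 36 mm high, no part of the job: leave where it is

How it is judged:
By the outcome, as a careful person would: the job done as asked, in the order asked, and still so for the second after the job is handed in, with the robot touching nothing.
Of gear_a, gear_b, gear_c, gear_d only 2 to 4 are there at a start; the rules pass over those that are not, and their reading is None.
At some moment in a run one of gear_a, gear_b, gear_c, gear_d, raising_ring may be knocked a few centimetres aside while the robot is not near it.
Once in a run the grip may slacken for a moment while it holds something.
It also fails if it takes over 210 s, if anything falls off the work surface, if the arm or the gripper's body presses on something with over 40 N, if the wrist force passes 120 N, or if a joint passes its speed limit or range.

## Working session

There is one attempt and no reset: what is moved stays moved. The work goes in short steps, each a Python script; the robot and the scene stay as the last script left them, time stands still between calls to the robot, and variables do not carry over. Pictures are saved under pics/ and viewed, at most 14 in all, crops included, and the job is handed in when it is done.

```bash
ls; mkdir -p pics; python3 - <<'E'
from bench import ctrl
import cv2,numpy as np
for n in("side","top"):
    f=ctrl.grab_frame(n)
    cv2.imwrite(f"pics/{n}0.png",f["image"][...,::-1])
    print(n,[(k,v) for k,v in f.items() if k!="image"])
print(ctrl.read_state())
E
```

```text
pics
side [('vertical_fov', 47.38419724592627), ('cx', 318.1568429287154), ('cy', 201.63460609691654), ('cam_to_world', array([[ 0.88725634,  0.34885199, -0.30179212,  0.24173953],
       [-0.46104899,  0.65012365, -0.60396446, -0.64690158],
       [-0.01449201,  0.67501225,  0.73766418,  0.89731375],
       [ 0.        ,  0.        ,  0.        ,  1.        ]]))]
top [('vertical_fov', 55.182346141306866), ('cx', 321.1208049306198), ('cy', 201.00622913997643), ('cam_to_world', array([[-0.02153235,  0.98401267, -0.17679201,  0.38172688],
       [-0.99976204, -0.0205743 ,  0.0072506 ,  0.04530322],
       [ 0.00349731,  0.17690607,  0.98422153,  1.0447894 ],
       [ 0.        ,  0.        ,  0.        ,  1.        ]]))]
{'time_s': 0.1, 'q': array([-1.23852264,  0.50825358, -0.23754909,  1.50103643,  0.12564929,
        1.14890638, -0.15482689]), 'qd': array([ 5.04432544e-05, -1.86911110e-03,  2.81355888e-05, -1.33405427e-03,
        1.96697719e-04, -1.10354432e-03, -5.74515720e-04]), 'effort': array([-4.22810917e-03, -6.21840191e+01, -2.19431363e+00, -2.50204736e+01,
        1.25583383e-02,  7.88735691e-03, -4.76080871e-06]), 'ee_pos': array([0.14046534, 0.6085418 , 0.23051609]), 'tool_rot': array([ 1.13154031e-01,  9.93577127e-01, -8.04133314e-04, -1.03491070e-04]), 'wrist_force': array([-0.10064294,  0.13679608, -0.53084422]), 'torque': array([ 0.02047392,  0.03997449, -0.02479762]), 'grasp_force': 0.0, 'width': 0.9999005977264268}
```

View pics/side0.png

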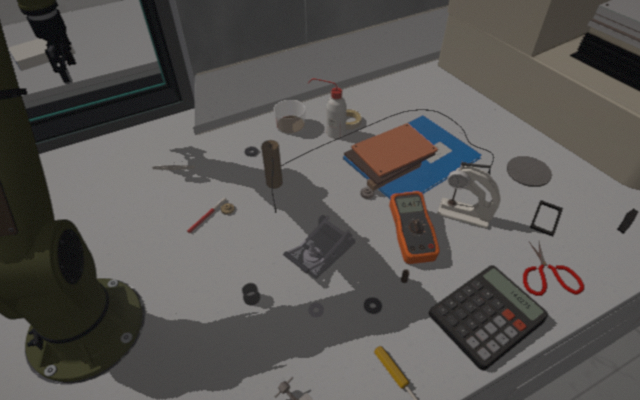

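View pics/top0.png

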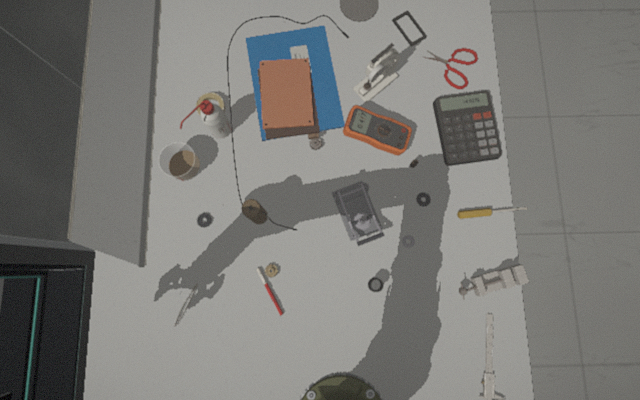

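The top view shows the fixture at about (358,212) and dark gear rings at (204,219) and (423,199). The paler raising ring is at (408,240), the loupe at (375,284) and the brass weight at (255,210). The side view shows the same gears at (252,151) and (373,305), with the ring at (316,309).

```bash
cat > h.py <<'E'
import numpy as np,cv2
from bench import ctrl
from scipy.spatial.transform import Rotation as R
def frame(n): return ctrl.grab_frame(n)
def foc(f): return 200/np.tan(np.radians(f["vertical_fov"])/2)
def ray(f,u,v):
    T=f["cam_to_world"];d=np.array([(u-f["cx"])/foc(f),-(v-f["cy"])/foc(f),-1])
    return T[:3,3],T[:3,:3]@d
def onz(f,u,v,z):
    o,d=ray(f,u,v);return o+d*(z-o[2])/d[2]
def proj(f,p):
    T=f["cam_to_world"];c=T[:3,:3].T@(np.asarray(p)-T[:3,3])
    return np.array([f["cx"]+foc(f)*c[0]/-c[2],f["cy"]-foc(f)*c[1]/-c[2]])
def tri(f,a,g,b):
    o1,d1=ray(f,*a);o2,d2=ray(g,*b)
    s=np.linalg.lstsq(np.c_[d1,-d2],o2-o1,rcond=None)[0]
    p,q=o1+s[0]*d1,o2+s[1]*d2
    return (p+q)/2,np.linalg.norm(p-q)
def rings(f,lo=6,hi=10.5,z=.007):
    "dark annular blobs: contours with a hole, on the bench"
    g=cv2.cvtColor(f["image"],cv2.COLOR_RGB2GRAY).astype(np.float32)
    bg=cv2.medianBlur(g.astype(np.uint8),31).astype(np.float32)
    m=(g<.75*bg).astype(np.uint8)
    n,l,s,c=cv2.connectedComponentsWithStats(m)
    out=[]
    for i in range(1,n):
        x,y,w,h,a=s[i]
        if lo<w/2<hi and lo*.6<h/2<hi and a>60: out.append((*np.round([x+w/2-.5,y+h/2-.5],1),w,h,a,*np.round(onz(f,x+w/2-.5,y+h/2-.5,z),4)))
    return out
E
python3 - <<'E'
from h import *
F={n:frame(n) for n in("side","top")}
for n in F:
    print(n);[print(r) for r in rings(F[n])]
def crop(n,x,y,w,h,s):
    im=F[n]["image"][y:y+h,x:x+w,::-1]
    return cv2.resize(cv2.convertScaleAbs(im,alpha=1.6,beta=10),None,fx=s,fy=s,interpolation=cv2.INTER_CUBIC)
a=crop("top",320,160,130,100,6)[:600,:390];b=crop("side",270,200,130,120,5)
cv2.imwrite("pics/c_top.png",crop("top",320,165,133,100,6))
cv2.imwrite("pics/c_side.png",crop("side",270,210,133,100,6))
E
```

```text
side
(np.float64(539.5), np.float64(48.5), np.int32(16), np.int32(14), np.int32(81), np.float64(1.7027), np.float64(0.3819), np.float64(0.007))
(np.float64(186.5), np.float64(102.5), np.int32(16), np.int32(18), np.int32(103), np.float64(0.4259), np.float64(0.6864), np.float64(0.007))
(np.float64(286.0), np.float64(124.0), np.int32(19), np.int32(17), np.int32(165), np.float64(0.6694), np.float64(0.4232), np.float64(0.007))
(np.float64(202.0), np.float64(129.0), np.int32(19), np.int32(11), np.int32(121), np.float64(0.4283), np.float64(0.5258), np.float64(0.007))
(np.float64(251.0), np.float64(151.0), np.int32(15), np.int32(11), np.int32(117), np.float64(0.5245), np.float64(0.3561), np.float64(0.007))
(np.float64(273.5), np.float64(180.5), np.int32(16), np.int32(18), np.int32(215), np.float64(0.5335), np.float64(0.211), np.float64(0.007))
(np.float64(367.5), np.float64(194.0), np.int32(14), np.int32(11), np.int32(115), np.float64(0.7355), np.float64(0.0441), np.float64(0.007))
(np.float64(445.0), np.float64(261.5), np.int32(13), np.int32(14), np.int32(87), np.float64(0.7809), np.float64
[... 1158 characters left out ...]
p.float64(423.0), np.float64(199.0), np.int32(15), np.int32(13), np.int32(126), np.float64(0.5679), np.float64(-0.2436), np.float64(0.007))
(np.float64(205.0), np.float64(219.0), np.int32(17), np.int32(15), np.int32(171), np.float64(0.5249), np.float64(0.3556), np.float64(0.007))
(np.float64(273.0), np.float64(269.0), np.int32(13), np.int32(13), np.int32(67), np.float64(0.3865), np.float64(0.17), np.float64(0.007))
(np.float64(467.5), np.float64(285.0), np.int32(18), np.int32(17), np.int32(130), np.float64(0.3336), np.float64(-0.3459), np.float64(0.007))
(np.float64(192.5), np.float64(303.0), np.int32(14), np.int32(11), np.int32(69), np.float64(0.3031), np.float64(0.3812), np.float64(0.007))
```

View pics/c_top.png

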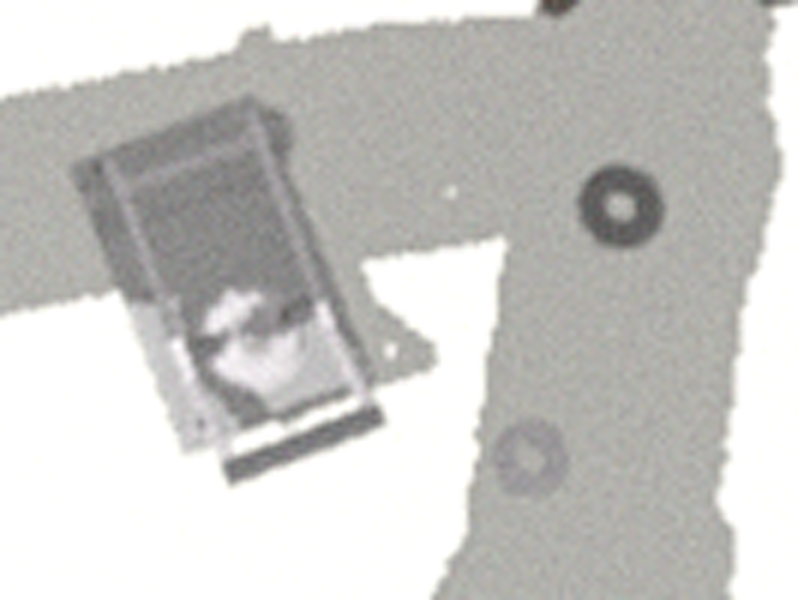

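View pics/c_side.png

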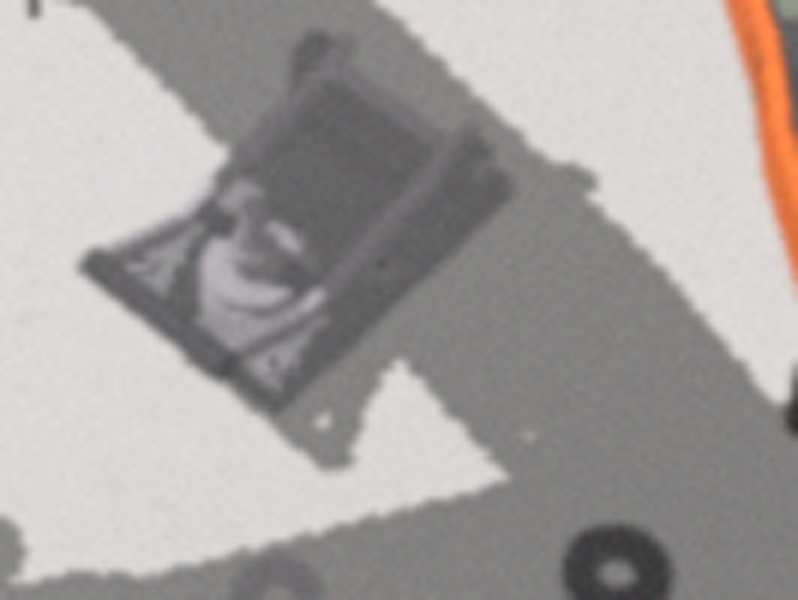

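Two gears agree across both views: (0.525, 0.356) and (0.569, −0.245). In the top crop the bar is the dark strip from (228,470) to (385,415). In the side crop it runs from (85,262) to (275,405). The ring in the top crop is at (531,458).

```bash
python3 - <<'E'
from h import *
t,s=frame("top"),frame("side")
T=lambda x,y:(320+x/6-.42,165+y/6-.42)
S=lambda x,y:(270+x/6-.42,210+y/6-.42)
L=tri(t,T(228,470),s,S(85,262));Rr=tri(t,T(385,415),s,S(275,405))
print("bar",L,Rr,np.linalg.norm(L[0]-Rr[0]))
c=(L[0]+Rr[0])/2;d=Rr[0]-L[0];yaw=np.arctan2(d[0],-d[1]);yaw=np.arctan2(-(-d)[0],(-d)[1]);print("yaw",yaw,"mid",c)
print("post est",c+.053*np.r_[np.cos(yaw),np.sin(yaw),0])
# hinge-side plate corners at top (z=.015): top crop
print("ring",onz(t,*T(531,458),.008),onz(s,*S(280,592),.008))
p=c+.053*np.r_[np.cos(yaw),np.sin(yaw),0]
for z in(.015,.036,.063): print(z,(proj(t,[p[0],p[1],z])-[320,165])*6,(proj(s,[p[0],p[1],z])-[270,210])*6)
# cylinder weight base
print("weight top", onz(t,255,205,.137))
E
```

```text
bar (array([ 0.44753204, -0.05439794,  0.04474433]), np.float64(0.0019815497249792203)) (array([ 0.48058097, -0.13018062,  0.02027139]), np.float64(0.015361031979585806)) 0.08622164174025788
yaw 0.411235846271729 mid [ 0.4640565  -0.09228928  0.03250786]
post est [ 0.51263776 -0.07110293  0.03250786]
ring [ 0.45343269 -0.19506321  0.008     ] [ 0.45671912 -0.19620761  0.008     ]
0.015 [250.0832073  328.82835473] [257.73379802 270.59236998]
0.036 [255.1955463 322.7317515] [256.49826798 238.8555368 ]
0.063 [262.08212571 314.51931836] [254.85590262 196.66839983]
weight top [0.53835972 0.19775008 0.137     ]
```

```bash
python3 - <<'E'
from h import *
t,s=frame("top"),frame("side")
T=lambda x,y:(320+x/6-.42,165+y/6-.42)
S=lambda x,y:(270+x/6-.42,210+y/6-.42)
L=tri(t,T(228,470),s,S(85,262));Rr=tri(t,T(385,415),s,S(235,370))
print("bar",L,Rr,np.linalg.norm(L[0]-Rr[0]))
for nm,l,r in(("top",onz(t,*T(228,470),.0446),onz(t,*T(385,415),.0446)),("side",onz(s,*S(85,262),.0446),onz(s,*S(235,370),.0446))):
    d=l-r;yaw=np.arctan2(-d[0],d[1]);c=(l+r)/2;p=c+.053*np.r_[np.cos(yaw),np.sin(yaw),0]
    print(nm,l,r,np.linalg.norm(d),"yaw",yaw,"mid",c,"post",p)
    for z in(.015,.036,.063): print(z,(proj(t,[p[0],p[1],z])-[320,165])*6,(proj(s,[p[0],p[1],z])-[270,210])*6)
E
```

```text
bar (array([ 0.44753204, -0.05439794,  0.04474433]), np.float64(0.0019815497249792203)) (array([ 0.47315636, -0.12464613,  0.04422532]), np.float64(0.004471802061931271)) 0.0747775559990531
top [ 0.44851178 -0.05463129  0.0446    ] [ 0.47093916 -0.12402498  0.0446    ] 0.07292784786543081 yaw 0.3125943313462818 mid [ 0.45972547 -0.08932814  0.0446    ] post [ 0.51015704 -0.07302914  0.0446    ]
0.015 [254.5649007  334.19154535] [254.34911152 276.53101064]
0.036 [259.77050807 328.20145281] [253.06203288 244.8236362 ]
0.063 [266.78286165 320.13233736] [251.35104221 202.67312597]
side [ 0.44658179 -0.05414659  0.0446    ] [ 0.47528904 -0.12521516  0.0446    ] 0.07664755498533025 yaw 0.38389605917905 mid [ 0.46093542 -0.08968087  0.0446    ] post [ 0.51007768 -0.06983048  0.0446    ]
0.015 [247.49686386 334.51440492] [250.49899717 270.76023699]
0.036 [252.55893201 328.53065843] [249.1582161  239.02572376]
0.063 [259.37793891 320.47007778] [247.37594244 196.84166524]
```

```bash
python3 - <<'E'
from h import *
t,s=frame("top"),frame("side")
T=lambda x,y:(320+x/6-.42,165+y/6-.42)
for a,b in(((105,165),(225,445)),((255,105),(372,392))):
    d=onz(t,*T(*a),.05)-onz(t,*T(*b),.047);print(np.arctan2(d[1],d[0]),np.linalg.norm(d))
for w in(-.35,0,.35,1.57,-1.57):
  for y in (0,):
    # tool down, tool y (closing dir) at world angle
    pass
yaw=.34
def Q(cl): # closing axis heading cl
    y=np.r_[np.cos(cl),np.sin(cl),0];z=np.r_[0,0,-1];return R.from_matrix(np.c_[np.cross(y,z),y,z]).as_quat()
for cl in (yaw,yaw+np.pi): print(ctrl.inverse_kinematics([.46,-.09,.2],Q(cl)))
E
```

```text
0.37270612399670844 0.1336043873913648
0.34486612531138705 0.1365895209224606
[-0.24360104  0.3324177   0.51994637  1.94954826 -0.20660448  0.91138588
  0.72013224]
[-0.60963222  0.51911703  1.15344992  1.95297589 -0.5555361   1.03515123
 -2.00575366]
```

```bash
cat >> h.py <<'E'
def Q(cl):
    "tool down, closing axis at heading cl"
    y=np.r_[np.cos(cl),np.sin(cl),0];z=np.r_[0,0,-1.]
    return R.from_matrix(np.c_[np.cross(y,z),y,z]).as_quat()
POST=np.array([.510,-.0715]);YAW=.355
def fx(x,y=0,z=0):
    c,s=np.cos(YAW),np.sin(YAW);return np.array([POST[0]+c*x-s*y,POST[1]+s*x+c*y,z])
def st(msg=""):
    s=ctrl.read_state();print(msg,"t%.1f"%s["time_s"],"p",np.round(s["ee_pos"],4),"F",np.round(s["wrist_force"],1),"w%.3f g%.1f"%(s["width"],s["grasp_force"]),flush=True);return s
def crop(n,p,name,w=133,h=100,sc=6):
    f=frame(n);u,v=proj(f,p).astype(int);x,y=np.clip(u-w//2,0,640-w),np.clip(v-h//2,0,400-h)
    im=f["image"][y:y+h,x:x+w,::-1]
    cv2.imwrite(f"pics/{name}.png",cv2.resize(cv2.convertScaleAbs(im,alpha=1.4,beta=10),None,fx=sc,fy=sc,interpolation=cv2.INTER_CUBIC));print(name,"origin",x,y)
    return f
E
python3 - <<'E'
from h import *
st()
ctrl.line_to([.141,.609,.3])
b=fx(-.053)
ctrl.move_ptp([b[0],b[1],.25],Q(YAW)); st()
ctrl.grip(.4,30)
ctrl.line_to([b[0],b[1],.075]); st()
f=crop("top",[b[0],b[1],.05],"d_top",66,100,6)
g=crop("side",[b[0],b[1],.05],"d_side",66,100,6)
a=np.hstack([cv2.imread("pics/d_top.png"),cv2.imread("pics/d_side.png")]);cv2.imwrite("pics/d.png",a)
for F in(f,g):
    print("rings",[r for r in rings(F)if r[4]>100 and .4<r[5]<.9 and abs(r[6])<.5])
E
```

```text
t0.5 p [0.1406 0.6089 0.2312] F [-0.1 -0.5  0.5] w1.003 g0.0
 t3.8 p [ 0.4607 -0.089   0.2499] F [0.3 0.1 0.2] w1.002 g0.0
 t5.7 p [ 0.4607 -0.0901  0.0756] F [-0.4  1.   0.9] w0.402 g0.0
d_top origin 338 187
d_side origin 262 210
rings [(np.float64(204.5), np.float64(219.0), np.int32(16), np.int32(15), np.int32(169), np.float64(0.5249), np.float64(0.3569), np.float64(0.007))]
rings [(np.float64(367.5), np.float64(194.0), np.int32(14), np.int32(11), np.int32(114), np.float64(0.7355), np.float64(0.0441), np.float64(0.007)), (np.float64(372.5), np.float64(305.5), np.int32(18), np.int32(18), np.int32(226), np.float64(0.5688), np.float64(-0.2474), np.float64(0.007))]
```

View pics/d.png

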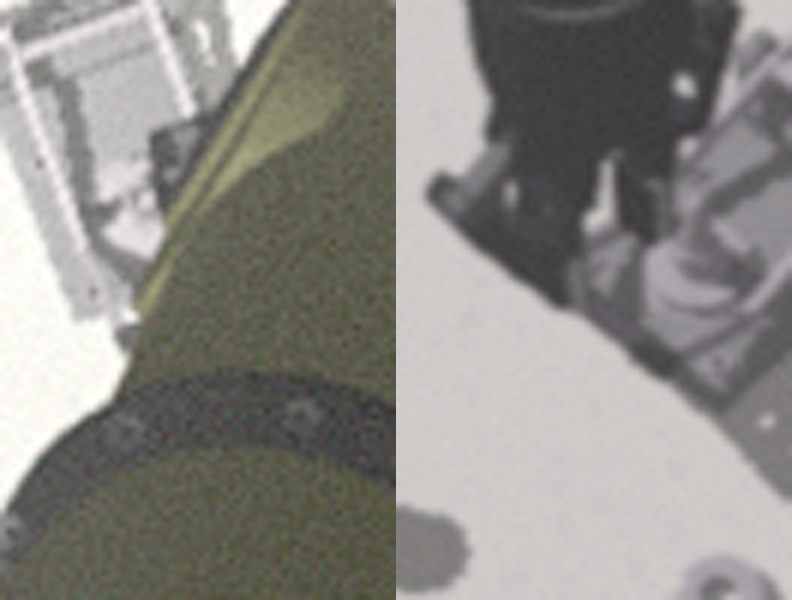

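The side view shows the fingers either side of the bar, with the front tip at about (545,290), and clear of the collar. I'll descend and pinch.

```bash
python3 - <<'E'
from h import *
b=fx(-.053)
for z in(.05,.035,.027):
    ctrl.line_to([b[0],b[1],z],rate=.08); s=st(z)
    if abs(s["wrist_force"]).max()>8: break
else:
    ctrl.grip(0,30); s=st("closed")
    c=np.r_[np.cos(YAW),np.sin(YAW)]
    print("F along x_fix",s["wrist_force"][:2]@c)
E
```

```text
0.05 t6.3 p [ 0.4602 -0.09    0.0499] F [ 0.7 -1.   0.6] w0.401 g0.0
0.035 t6.6 p [ 0.4601 -0.09    0.035 ] F [ 0.2 -0.5  0.1] w0.399 g0.0
0.027 t6.8 p [ 0.4602 -0.0899  0.027 ] F [ 0.2  0.  -0.1] w0.400 g0.0
closed t7.2 p [ 0.46   -0.0901  0.0272] F [-3.1 -1.   3.6] w0.128 g29.3
F along x_fix -3.219351738790929
```

```bash
python3 - <<'E'
from h import *
r=.1334;q=Q(YAW);c=np.r_[np.cos(YAW),np.sin(YAW)]
s=st();off=0
for ph in np.arange(.12,2.08,.13):
    p=fx(.08-r*np.cos(ph)+off,0,.0455+r*np.sin(ph)-.019)
    ctrl.line_to(p,rate=.15); s=ctrl.read_state();F=s["wrist_force"]
    print("%.2f"%ph,np.round([F[:2]@c,F[2]],1),round(s["width"],3),np.round(s["ee_pos"]-p,4),flush=True)
    if np.linalg.norm(F)>30 or s["width"]<.05: print("stop");break
st()
E
```

```text
t7.2 p [ 0.46   -0.0901  0.0272] F [-3.1 -1.   3.6] w0.128 g29.3
0.12 [-1.4 -2.8] 0.127 [-0.0001 -0.0001  0.0001]
0.25 [-3.5 -2. ] 0.126 [-0.0005 -0.0003 -0.0003]
0.38 [-5.2 -1.5] 0.124 [-0.0012 -0.0006 -0.0005]
0.51 [-8.9 -0.5] 0.124 [-0.0021 -0.0009 -0.0007]
0.64 [-12.2   4.9] 0.124 [-0.0033 -0.0014 -0.0007]
0.77 [-17.5  10. ] 0.128 [-0.0047 -0.002  -0.0007]
0.90 [-22.4  20.9] 0.131 [-0.0055 -0.0024 -0.0001]
stop
 t9.0 p [ 0.5018 -0.0749  0.1309] F [-21.1  -7.6  20.9] w0.131 g31.7
```

```bash
python3 - <<'E'
from h import *
r=.1334;c=np.r_[np.cos(YAW),np.sin(YAW)];o=np.zeros(2)
F=ctrl.read_state()["wrist_force"];K=5000.
o=np.r_[F[:2]@c,F[2]]/K
for ph in [.9,*np.arange(1.0,1.72,.1),1.8,1.95,2.077]:
    p=fx(.08-r*np.cos(ph)+o[0],0,.0455+r*np.sin(ph)-.019+o[1])
    ctrl.line_to(p,rate=.12); s=ctrl.read_state();F=s["wrist_force"]
    f=np.r_[F[:2]@c,F[2]]
    print("%.2f"%ph,np.round(f,1),np.round(o,4),round(s["width"],3),np.round(s["ee_pos"]-p,4),flush=True)
    rad=np.r_[-np.cos(ph),np.sin(ph)]
    o+=rad*(rad@f)/K*.7
    if np.linalg.norm(F)>45 or s["width"]<.05: print("stop");break
st()
E
```

```text
0.90 [ 4.3 -7.7] [-0.0045  0.0042] 0.124 [ 0.0014  0.0003 -0.0006]
1.00 [-4.6  2.3] [-0.0037  0.0032] 0.124 [-0.0005 -0.0005 -0.0002]
1.10 [-3.7  2.5] [-0.0041  0.0038] 0.119 [-0.0002 -0.0004 -0.    ]
1.20 [-4.2  4.1] [-0.0043  0.0042] 0.122 [-0.     -0.0003  0.0001]
1.30 [-3.7  3. ] [-0.0046  0.0049] 0.123 [ 0.0001 -0.0003 -0.    ]
1.40 [-2.8  5.8] [-0.0047  0.0054] 0.126 [ 0.0006 -0.0001  0.0003]
1.50 [-0.5  4. ] [-0.0049  0.0063] 0.124 [ 0.0007 -0.0001  0.0001]
1.60 [-0.9  4.2] [-0.0049  0.0069] 0.124 [ 0.0005 -0.0002  0.0001]
1.70 [-0.3  5.4] [-0.0049  0.0075] 0.126 [ 0.0005 -0.0002  0.0001]
1.80 [-0.3  4.7] [-0.0048  0.0082] 0.122 [ 0.0005 -0.0002  0.    ]
1.95 [1.1 1.7] [-0.0047  0.0088] 0.124 [ 0.0007  0.     -0.0004]
2.08 [1.7 1.9] [-0.0046  0.0091] 0.122 [ 0.0008  0.0001 -0.0005]
 t12.2 p [ 0.6421 -0.0226  0.1517] F [ 3.2 -3.6  1.9] w0.122 g32.1
```

```bash
python3 - <<'E'
from h import *
r=.1334;o=[-.0046,.0091];c=np.r_[np.cos(YAW),np.sin(YAW)]
for ph in(2.11,2.15,2.19):
    ctrl.line_to(fx(.08-r*np.cos(ph)+o[0],0,.0455+r*np.sin(ph)-.019+o[1]),rate=.08)
    s=st(ph);print(s["wrist_force"][:2]@c)
    if s["wrist_force"][:2]@c<-8: break
ctrl.grip(.5);st("open")
p=s["ee_pos"];ctrl.line_to([p[0],p[1],.26])
# stand back towards the collar side, high, out of the cameras
ctrl.move_ptp([.45,.3,.3],Q(YAW-.3)); st()
ctrl.grip(1.0)
crop("top",fx(.02,0,.05),"e_top",66,100,6);crop("side",fx(.02,0,.05),"e_side",66,100,6)
cv2.imwrite("pics/e.png",np.hstack([cv2.imread("pics/e_top.png"),cv2.imread("pics/e_side.png")]))
E
```

```text
2.11 t12.4 p [ 0.6454 -0.0215  0.1497] F [ 2.5 -4.   1.2] w0.127 g32.2
0.9116120694563437
2.15 t12.7 p [ 0.646  -0.0216  0.1479] F [-12.8  -6.2  16.7] w0.130 g20.1
-14.193657798849387
open t13.1 p [ 0.6491 -0.019   0.1467] F [-0.5 -0.5  0.3] w0.501 g0.0
 t15.4 p [0.4507 0.299  0.2999] F [-0.1 -0.3  0.4] w0.497 g0.0
e_top origin 327 162
e_side origin 284 191
```

View pics/e.png

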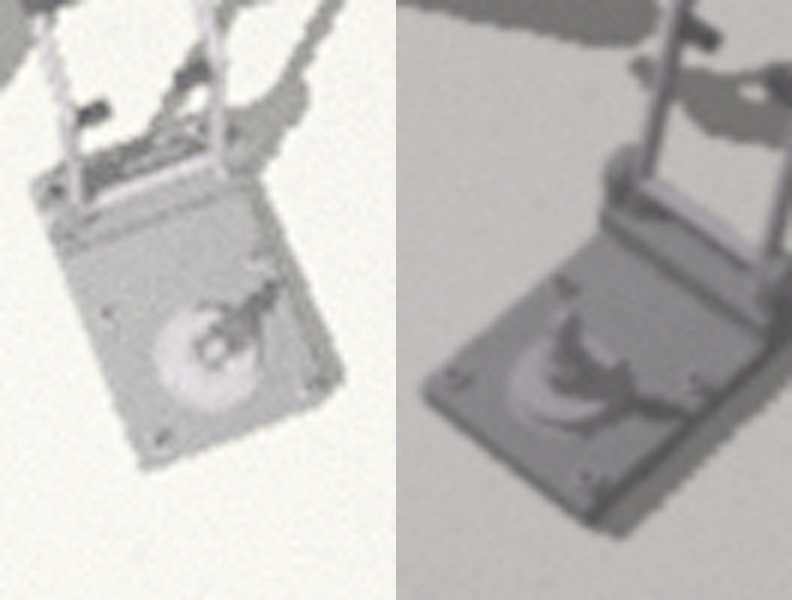

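The yoke is back at its stop. In the top crop the collar flange is centred at about (208,359) with the post tip at (213,347). In the side crop the flange is at about (167,376), counted from the left edge of the right-hand half.

```bash
python3 - <<'E'
from h import *
t,s=frame("top"),frame("side")
T=lambda x,y:(327+x/6-.42,162+y/6-.42)
S=lambda x,y:(284+(x-396)/6-.42,191+y/6-.42)
print("flange",onz(t,*T(208,359),.022),onz(s,*S(563,376),.022))
print("tip",onz(t,*T(213,347),.063))
L=onz(t,*T(141,465),.015);Rr=onz(t,*T(338,377),.015);d=L-Rr;m=(L+Rr)/2
yaw=np.arctan2(-d[0],d[1]);print("front edge",np.linalg.norm(d),yaw,m+.038*np.r_[np.cos(yaw),np.sin(yaw),0])
L=onz(s,*S(425,390),.015);Rr=onz(s,*S(598,513),.015);d=L-Rr;m=(L+Rr)/2
yaw=np.arctan2(-d[0],d[1]);print("front edge side",np.linalg.norm(d),yaw,m+.038*np.r_[np.cos(yaw),np.sin(yaw),0])
# sub-pixel flange blob: bright pixels in top image around there
g=cv2.cvtColor(t["image"],cv2.COLOR_RGB2GRAY)
print(g[212:232,350:376:1])
E
```

```text
flange [ 0.50741631 -0.06896853  0.022     ] [ 0.50970605 -0.0691926   0.022     ]
tip [ 0.50753242 -0.06675096  0.063     ]
front edge 0.09778614236738209 0.39581445720772807 [ 0.51508624 -0.0682924   0.015     ]
front edge side 0.0896800198094773 0.3889132997451565 [ 0.51280752 -0.07205621  0.015     ]
[[128 128 130 130 127 128 130 132 130 129 117 115 111 112 110 121 124 109
   92  88  87  88  95 116 122 113]
 [130 130 126 126 129 128 128 136 139 123 115 121 125 114  96 102 106  88
   88  84  82  89 110 126 127 116]
 [126 131 127 127 130 134 139 145 142 136 140 144 143 132 103  97  97  92
   88  93 100 110 121 126 128 117]
 [128 131 128 130 133 140 148 148 148 148 149 141 133 123 103 103 102  99
   94  88 104 124 125 126 122 124]
 [127 127 124 128 140 148 149 149 150 147 144 134 111  97 103 103  98 103
   97  90 106 131 125 124 126 124]
 [128 126 127 138 146 150 151 146 151 142 140 127 105  93  98  99 102 105
   97  93 105 127 123 126 123 123]
 [127 129 126 141 149 148 148 153 143 126 121 114 113 119 105  90 102 105
  105 109 104 128 127 121 123 122]
 [128 130 133 142 147 150 150 1
[... 686 characters left out ...]
49 146 144
  140 136 128 122 125 121 127 125]
 [129 129 127 129 138 139 142 153 150 153 149 150 149 149 149 149 148 149
  142 135 122 121 122 128 123 129]
 [127 127 127 129 129 139 139 143 148 149 151 150 148 152 150 147 147 150
  139 125 127 126 126 124 127 119]
 [126 132 129 126 129 130 141 140 142 144 149 148 147 149 144 144 140 135
  128 126 126 125 121 123 126 124]
 [128 126 129 131 126 126 130 134 136 137 145 146 144 145 140 141 128 125
  126 120 123 130 127 125 121 124]
 [124 128 123 127 127 128 127 124 125 135 132 134 135 136 129 129 124 123
  121 123 128 124 124 126 127 129]
 [133 131 130 128 129 129 127 126 126 126 124 130 126 128 127 123 130 125
  123 127 127 127 119 122 135 154]]
```

```bash
sed -i 's/^POST=.*/POST=np.array([.509,-.069]);YAW=.37/' h.py; cat >> h.py <<'E'
def down(x,y,z0,z1,f=6,step=.002,rate=.05):
    "lower from z0 towards z1 until the vertical force changes by f"
    ctrl.line_to([x,y,z0],rate=.15);ctrl.sleep(.1);b=ctrl.read_state()["wrist_force"][2];z=z0
    while z>z1+1e-6:
        z=max(z-step,z1);ctrl.line_to([x,y,z],rate=rate);F=ctrl.read_state()["wrist_force"]
        if F[2]-b>f: break
    return z,F-[0,0,b]
def dbl(x,y,z,h1,h2,op,f=25):
    "grip along heading h1, then along h2: centres the part or finds a fixed one"
    ctrl.grip(0,20);s1=st("grip1");d=np.r_[np.cos(h1),np.sin(h1)]
    p=np.r_[x,y]+d*(d@(s1["ee_pos"][:2]-[x,y]))
    ctrl.grip(op);ctrl.line_to([p[0],p[1],z],Q(h2),rate=.1)
    ctrl.grip(0,f);s2=st("grip2");d=np.r_[np.cos(h2),np.sin(h2)]
    return p+d*(d@(s2["ee_pos"][:2]-p))
E
python3 - <<'E'
from h import *
x,y=POST
for h in(0,-np.pi/2,np.pi/2): 
    q=ctrl.inverse_kinematics([x,y,.1],Q(h));print(h,None if q is None else np.round(q,2))
ctrl.move_ptp([x,y,.16],Q(0));ctrl.grip(.45,20);st()
z,F=down(x,y,.05,.024,f=4);st("down")
p=dbl(x,y,z,0,np.pi/2 if ctrl.inverse_kinematics([x,y,z],Q(np.pi/2))is not None and abs(ctrl.inverse_kinematics([x,y,z],Q(np.pi/2))[6])<2.2 else -np.pi/2,.45,40)
print("post",p)
E
```

```text
0 [-0.33  0.57  0.64  1.97 -0.49  0.76  0.6 ]
-1.5707963267948966 [-0.39  0.6   0.74  1.97 -0.56  0.79 -0.89]
1.5707963267948966 [-0.11  0.51  0.29  1.97 -0.22  0.7   1.89]
 t18.1 p [ 0.509  -0.0689  0.16  ] F [-0.5  0.  -0.6] w0.449 g0.0
down t22.4 p [ 0.5089 -0.069   0.0239] F [0.1 0.6 0.4] w0.449 g0.0
grip1 t22.7 p [ 0.509  -0.069   0.0241] F [0.2 0.3 2.3] w0.216 g19.6
grip2 t25.0 p [ 0.5091 -0.0689  0.0242] F [-0.6 -0.5  3.4] w0.205 g39.1
post [ 0.50904361 -0.06893467]
```

```bash
python3 - <<'E'
from h import *
x,y=.5090,-.0689
ctrl.grip(0,60)
ctrl.line_to([x,y,.06],rate=.1);st("up")
ctrl.line_to([x,y,.14],rate=.15);st("up")
ctrl.line_to([.44,.04,.12],rate=.15)
z,F=down(.44,.04,.03,.002,f=4);print(z,F);st("set")
ctrl.grip(.5);ctrl.line_to([.44,.04,.1]);
crop("top",[.44,.04,.02],"f_top",66,100,6);crop("side",[.46,0,.02],"f_side",66,100,6)
cv2.imwrite("pics/f.png",np.hstack([cv2.imread("pics/f_top.png"),cv2.imread("pics/f_side.png")]))
E
```

```text
up t25.7 p [ 0.5089 -0.0688  0.0598] F [ 0.3 -1.4 -0.7] w0.199 g58.8
up t26.4 p [ 0.5084 -0.0687  0.1391] F [ 0.4 -0.7 -1.3] w0.200 g58.8
0.007999999999999986 [-3.47830113  0.48751368 19.7746795 ]
set t31.0 p [0.4402 0.04   0.0091] F [-3.5  0.5 19.3] w0.194 g61.0
f_top origin 288 197
f_side origin 247 191
```

View pics/f.png

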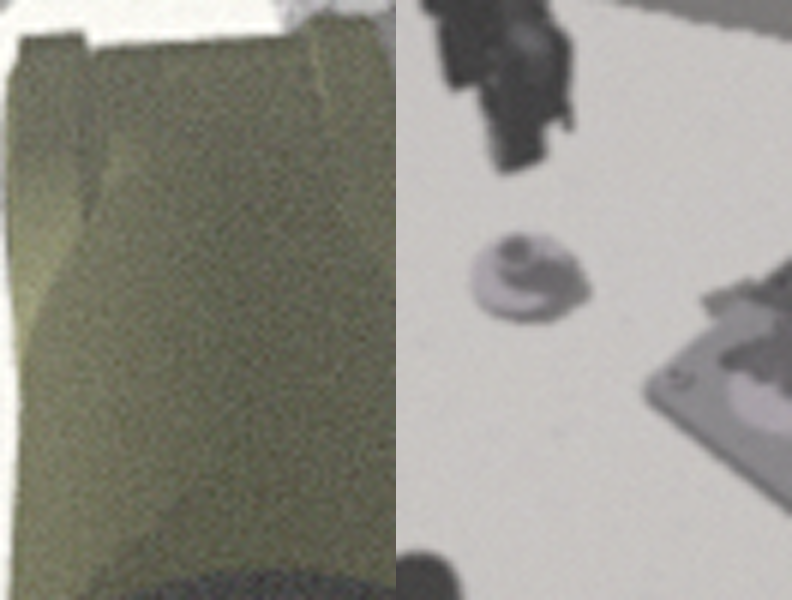

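The side crop shows the collar upright on the bench with its hub at (515,250). A bright disc is still visible at the post foot, about (770,400), so I'll check that from a clear view.

```bash
python3 - <<'E'
from h import *
ctrl.move_ptp([.45,.3,.3],Q(np.pi/2))
f=crop("top",fx(-.02,-.06,.02),"g_top",66,100,6);g=crop("side",fx(-.02,-.05,.02),"g_side",66,100,6)
cv2.imwrite("pics/g.png",np.hstack([cv2.imread("pics/g_top.png"),cv2.imread("pics/g_side.png")]))
for F in(f,g):
    print("rings",[r for r in rings(F)if r[4]>70 and .4<r[5]<.9 and abs(r[6])<.5])
for n,F in(("top",f),("side",g)):
    u,v=proj(F,[.455,-.1955,.008]).astype(int);G=cv2.cvtColor(F["image"],cv2.COLOR_RGB2GRAY)[v-13:v+14,u-13:u+14]
    bg=np.percentile(G,80);m=(G<bg*.88).astype(np.uint8);c=max(cv2.findContours(m,cv2.RETR_EXTERNAL,2)[0],key=cv2.contourArea)
    (cx,cy),wh,a=cv2.fitEllipse(c);print(n,bg,wh,cx+u-13,cy+v-13,onz(F,cx+u-13,cy+v-13,.006))
E
```

```text
g_top origin 351 169
g_side origin 288 220
rings [(np.float64(451.0), np.float64(157.0), np.int32(19), np.int32(17), np.int32(96), np.float64(0.6864), np.float64(-0.3308), np.float64(0.007)), (np.float64(426.5), np.float64(190.0), np.int32(14), np.int32(15), np.int32(149), np.float64(0.593), np.float64(-0.2551), np.float64(0.007))]
rings [(np.float64(286.0), np.float64(124.0), np.int32(19), np.int32(17), np.int32(170), np.float64(0.6694), np.float64(0.4232), np.float64(0.007)), (np.float64(251.0), np.float64(151.0), np.int32(15), np.int32(11), np.int32(122), np.float64(0.5245), np.float64(0.3561), np.float64(0.007)), (np.float64(403.0), np.float64(226.0), np.int32(15), np.int32(13), np.int32(73), np.float64(0.7558), np.float64(-0.0926), np.float64(0.007)), (np.float64(270.5), np.float64(237.0), np.int32(16), np.int32(15), np.int32(148), np.float64(0.4472), np.float64(0.0325), np.float64(0.007)), (np.float64(385.5), np.float64(305.5), np.int32(20), np.int32(18), np.int32(266), np.float64(0.5938), np.float64(-0.2606), np.float64(0.007)), (np.float64(517.5), np.float64(311.0), np.int32(20), np.int32(19), np.int32(103), np.float64(0.8374), np.float64(-0.4048), np.float64(0.007))]
top 170.0 (11.672807693481445, 12.883938789367676) 408.64262676239014 239.28252983093262 [ 0.45794352 -0.19732551  0.006     ]
side 126.0 (14.50511646270752, 17.610614776611328) 317.2215452194214 310.4853162765503 [ 0.4565832  -0.20102008  0.006     ]
```

View pics/g.png

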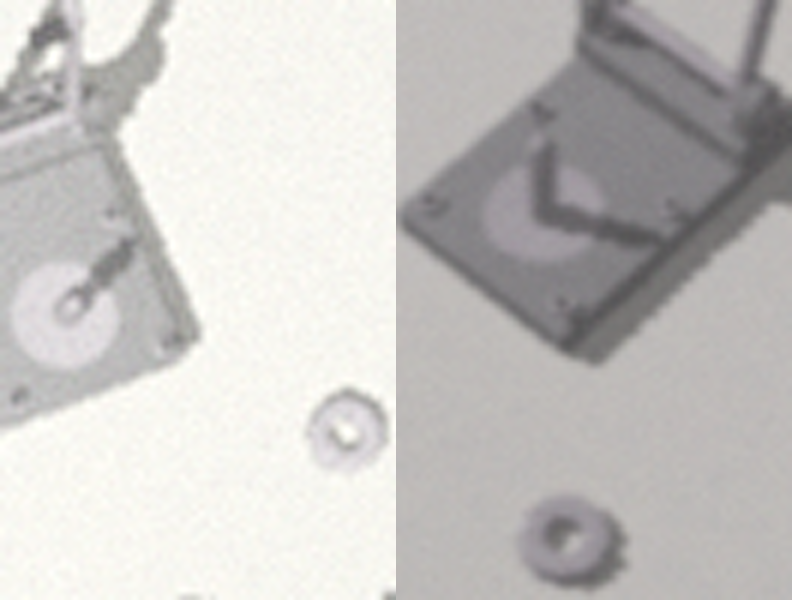

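The disc is a machined seat on the plate, and the post is now bare. The ring is at (347,430) in the top crop and (567,540) in the side crop. The right-hand gear has been knocked from (0.569,−0.245) to about (0.593,−0.258).

```bash
python3 - <<'E'
from h import *
t,s=frame("top"),frame("side")
T=lambda x,y:(351+x/6-.42,169+y/6-.42)
S=lambda x,y:(288+(x-396)/6-.42,220+y/6-.42)
a,b=onz(t,*T(347,430),.008),onz(s,*S(567,539),.008);print("ring",a,b)
print("seat",onz(t,*T(65,315),.015),onz(s,*S(545,210),.015))
x,y=((a+b)/2)[:2]
ctrl.move_ptp([x,y,.15],Q(0));ctrl.grip(.55,20)
z,F=down(x,y,.02,-.012,f=4,step=.001);print("contact",z,F)
ctrl.line_to([x,y,z+.003]);st()
p=dbl(x,y,z+.003,0,-np.pi/2,.55,30);st();print("ring at",p)
E
```

```text
ring [ 0.45520997 -0.1960764   0.008     ] [ 0.45509972 -0.19855523  0.008     ]
seat [ 0.50917533 -0.07023868  0.015     ] [ 0.5121863  -0.06915524  0.015     ]
contact -0.0030000000000000105 [-0.16977149  1.2999935  10.05808271]
 t42.9 p [ 4.553e-01 -1.974e-01  1.000e-04] F [-0.5  0.1  0.1] w0.551 g0.0
grip1 t43.2 p [ 4.552e-01 -1.973e-01  1.000e-04] F [-0.4  0.5  3.6] w0.372 g20.1
grip2 t45.5 p [ 4.552e-01 -1.973e-01  3.000e-04] F [-1.1  1.3  4.1] w0.368 g29.8
 t45.5 p [ 4.552e-01 -1.973e-01  3.000e-04] F [-1.1  1.3  4.1] w0.368 g29.8
ring at [ 0.45516272 -0.19733575]
```

```bash
cat >> h.py <<'E'
def place(x,y,zend,op=.55,z0=.075):
    "thread the held part on the post; underside at TCP z+const"
    ctrl.line_to([x,y,.12],rate=.15);ctrl.line_to([x,y,z0],rate=.12);ctrl.sleep(.1)
    s=st("above");b=s["wrist_force"];w0=s["width"];z=z0;d=np.zeros(2)
    while z>zend-.004:
        z-=.003 if z>zend+.004 else .001
        ctrl.line_to([x+d[0],y+d[1],z],rate=.06);s=ctrl.read_state();F=s["wrist_force"]-b
        if np.linalg.norm(F[:2])>4: d+=F[:2]/6000;print("lat",round(z,4),np.round(F,1),np.round(d,4))
        if F[2]>9:
            print("stop at",round(z,4),np.round(F,1));break
        if s["width"]<w0-.04: print("LOST",z);return False
    s=st("down")
    ok=z<zend+.0025
    if ok: ctrl.grip(op);st("released");ctrl.line_to([*s["ee_pos"][:2],.13])
    return ok
E
python3 - <<'E'
from h import *
ctrl.grip(0,45)
ctrl.line_to([.4552,-.1973,.13],rate=.15);st("lift")
print(place(.509,-.0689,.015))
E
```

```text
lift t46.7 p [ 0.4549 -0.1968  0.1292] F [-0.8  0.7  0.6] w0.360 g44.5
above t48.4 p [ 0.5093 -0.0695  0.0758] F [-0.3 -0.1 -0.5] w0.360 g44.6
stop at 0.014 [-2.  2. 17.]
down t54.2 p [ 0.5091 -0.0689  0.0153] F [-2.3  1.9 16.5] w0.365 g46.4
released t54.5 p [ 0.5087 -0.0686  0.0137] F [-1.  -0.5 -0.5] w0.551 g0.0
True
```

```bash
cat >> h.py <<'E'
def gear(x,y,n,zt=.2,h2=-np.pi/2):
    ctrl.line_to([*ctrl.read_state()["ee_pos"][:2],zt]);ctrl.move_ptp([x,y,zt],Q(0));ctrl.grip(.64,20);ctrl.line_to([x,y,.06])
    z,F=down(x,y,.02,-.012,f=4,step=.002);print("contact",z,np.round(F,1))
    if z>.004: return False
    ctrl.line_to([x,y,z+.003])
    p=dbl(x,y,z+.003,0,h2,.64,30);print("gear at",p)
    w=ctrl.read_state()["width"]
    if not .38<w<.5: print("no gear?",w);return False
    ctrl.grip(0,45);ctrl.line_to([*p,zt],rate=.15);ctrl.move_ptp([.509,-.0689,zt],Q(h2));s=st("carried")
    if s["width"]<.38: return False
    return place(.509,-.0689,.0235+.007*n-.0003,.6)
E
python3 - <<'E'
from h import *
for n in("top","side"): print(n,[r for r in rings(frame(n))if r[4]>100 and .5<r[5]<.63 and abs(r[6])>.22])
print(gear(.5934,-.2578,0))
E
```

```text
top [(np.float64(204.5), np.float64(219.0), np.int32(16), np.int32(15), np.int32(167), np.float64(0.5249), np.float64(0.3569), np.float64(0.007))]
side [(np.float64(251.0), np.float64(151.0), np.int32(15), np.int32(11), np.int32(122), np.float64(0.5245), np.float64(0.3561), np.float64(0.007)), (np.float64(385.0), np.float64(305.5), np.int32(19), np.int32(18), np.int32(234), np.float64(0.5929), np.float64(-0.2601), np.float64(0.007))]
contact -0.006 [-3.9  3.1 16.9]
grip1 t63.1 p [ 0.5943 -0.2587 -0.0013] F [-1.5  1.5 15.2] w0.463 g25.2
grip2 t65.4 p [ 0.5951 -0.2587 -0.0011] F [-0.4  0.7 11.5] w0.450 g34.7
gear at [ 0.59434455 -0.25873461]
carried t67.9 p [ 0.5097 -0.0698  0.2003] F [ 0.8 -0.8 -0.5] w0.442 g45.1
above t69.2 p [ 0.5095 -0.0693  0.0759] F [-0.4 -0.1  0.4] w0.443 g45.1
stop at 0.021 [-2.7  2.1 10.6]
down t74.7 p [ 0.5091 -0.069   0.0218] F [-3.  2. 11.] w0.439 g46.1
released t75.0 p [ 0.5089 -0.0688  0.0209] F [-0.5 -1.   0.4] w0.601 g0.0
True
```

```bash
python3 - <<'E'
from h import *
print(gear(.5248,.3563,1,zt=.24))
E
```

```text
contact -0.006 [-4.7 -1.5 20.1]
grip1 t84.2 p [ 0.5262  0.3566 -0.0013] F [-1.7  0.1 15.7] w0.463 g24.9
grip2 t86.5 p [ 0.5275  0.356  -0.0011] F [-0.2 -0.6 11.2] w0.449 g33.9
gear at [0.52622494 0.35601476]
carried t90.0 p [ 0.5096 -0.0676  0.2398] F [ 0.9  0.1 -0.8] w0.441 g45.1
above t91.6 p [ 0.5096 -0.0693  0.0759] F [ 0.3  0.6 -0.8] w0.445 g45.1
stop at 0.028 [-1.8  0.  11.9]
down t96.4 p [ 0.5091 -0.0689  0.0288] F [-1.5  0.6 11.1] w0.441 g46.9
released t96.7 p [ 0.5088 -0.0687  0.0278] F [ 0.2 -0.2 -0.9] w0.603 g0.0
True
```

```bash
python3 - <<'E'
from h import *
ctrl.line_to([.509,-.0689,.25]);ctrl.move_ptp([.42,.3,.35],Q(-np.pi/2))
f=frame("top");g=frame("side")
cv2.imwrite("pics/i.png",np.vstack([cv2.convertScaleAbs(cv2.resize(f["image"][60:330,100:500,::-1],(800,540))[:300],alpha=1.3),
 cv2.resize(cv2.convertScaleAbs(np.hstack([f["image"][180:255,315:415,::-1],g["image"][205:280,265:365,::-1]]),alpha=1.3),(800,300),interpolation=cv2.INTER_CUBIC)]))
# collar by contrast, both views
for n,F in(("top",f),("side",g)):
    u,v=proj(F,[.44,.04,.01]).astype(int);G=cv2.cvtColor(F["image"],cv2.COLOR_RGB2GRAY)[v-15:v+16,u-15:u+16]
    m=(G<np.percentile(G,80)*.9).astype(np.uint8);c=max(cv2.findContours(m,cv2.RETR_EXTERNAL,2)[0],key=cv2.contourArea)
    (cx,cy),wh,a=cv2.fitEllipse(c);print(n,wh,onz(F,cx+u-15,cy+v-15,.008))
E
```

```text
top (15.225912094116211, 17.338014602661133) [0.4436293  0.03539241 0.008     ]
side (15.125802993774414, 20.027463912963867) [0.44205884 0.03253182 0.008     ]
```

View pics/i.png

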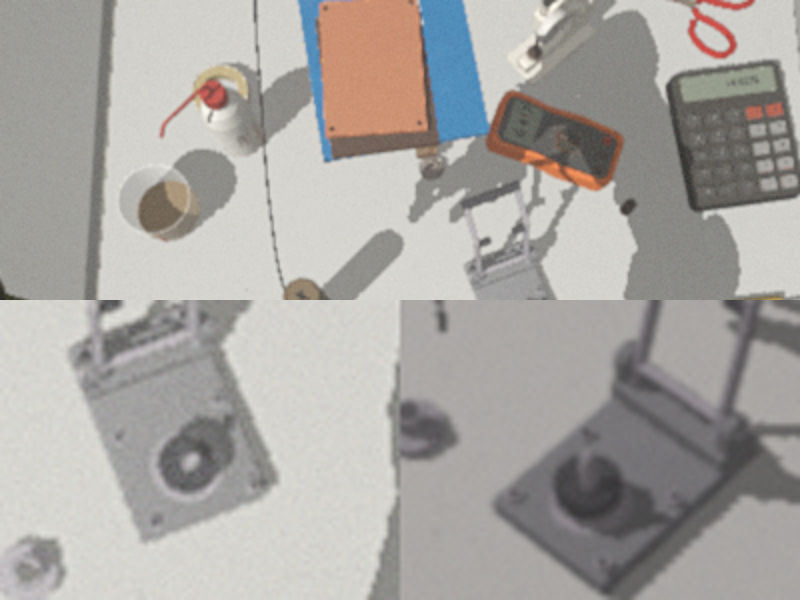

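The lower-left panel shows the dark gears centred on the post at (192,460). The upper panel shows no other gears on the bench, and the collar stands at its set-down spot.

```bash
python3 - <<'E'
from h import *
x,y=.4402,.040
ctrl.move_ptp([x,y,.2],Q(0));ctrl.grip(.45,20)
z,F=down(x,y,.03,.009,f=4);print(z,F)
p=dbl(x,y,z,0,-np.pi/2,.45,40);print("collar",p)
ctrl.grip(0,60)
ctrl.line_to([*p,.2],rate=.15);ctrl.line_to([.509,-.0689,.2],rate=.15);s=st("carried")
if s["width"]>.15: print(place(.509,-.0689,.0455,.45,z0=.09))
E
```

```text
0.009 [ 0.35755858 -0.64521383  0.11229915]
grip1 t106.4 p [0.4402 0.04   0.0091] F [-0.9  0.2  3.1] w0.216 g19.5
grip2 t108.8 p [0.4403 0.04   0.0092] F [-0.2 -0.3  5.6] w0.209 g39.1
collar [0.44023118 0.03996013]
carried t111.4 p [ 0.5085 -0.0682  0.1997] F [-0.3  0.6 -1. ] w0.195 g58.6
above t112.6 p [ 0.5095 -0.0693  0.0909] F [-0.6  0.3 -1.6] w0.199 g58.6
stop at 0.045 [-2.9  1.1 16.7]
down t116.9 p [ 0.5093 -0.069   0.0461] F [-3.5  1.4 15.1] w0.197 g60.3
released t117.2 p [ 0.5089 -0.0688  0.0448] F [-0.2 -0.4 -0.4] w0.454 g0.0
True
```

```bash
python3 - <<'E'
from h import *
r=.1334;c=np.r_[np.cos(YAW),np.sin(YAW)];K=5000.
P=lambda ph,o:fx(.08-r*np.cos(ph)+o[0],-.002,.045+r*np.sin(ph)-.017+o[1])
p=P(2.077,[0,0]);print(p)
ctrl.line_to([*ctrl.read_state()["ee_pos"][:2],.27]);ctrl.move_ptp([p[0],p[1],.27],Q(YAW));ctrl.grip(.45,30)
for z in(.2,.18,.16,p[2]):
    ctrl.line_to([p[0],p[1],z],rate=.1);F=st(z)["wrist_force"]
    if np.linalg.norm(F)>10: print("touch");break
else:
    ctrl.grip(0,30);s=st("closed");print("Fx",s["wrist_force"][:2]@c)
crop("side",[p[0],p[1],.15],"j",100,75,6)
E
```

```text
[ 0.64461272 -0.01854599  0.14467051]
0.2 t121.4 p [ 0.645  -0.0187  0.2006] F [-0.2 -0.4 -0.1] w0.446 g0.0
0.18 t121.8 p [ 0.6445 -0.0185  0.18  ] F [0.2 0.3 0.1] w0.452 g0.0
0.16 t122.1 p [ 0.6445 -0.0185  0.1599] F [ 0.1 -0.1  0.2] w0.452 g0.0
0.144670505369687 t122.4 p [ 0.6444 -0.0185  0.1446] F [ 1.  -0.1  0.8] w0.447 g0.0
closed t122.8 p [ 0.6449 -0.0187  0.1454] F [-1.4  0.   4.2] w0.128 g29.3
Fx -1.2664982385609005
j origin 302 145
```

View pics/j.png

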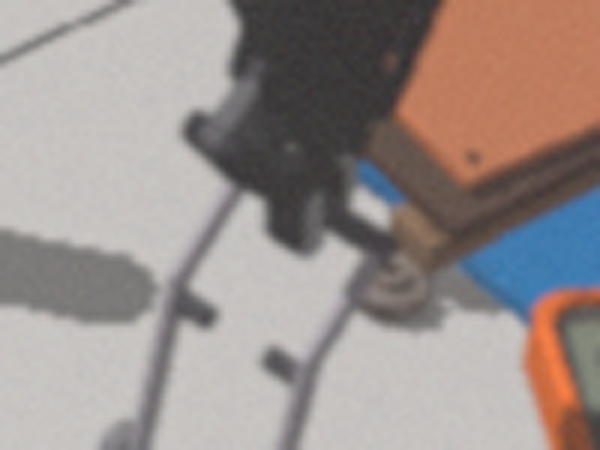

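The bar is pinched near its middle, with the gripper at about (290,200), between the arms. Now I'll swing it forward with radial compliance.

```bash
python3 - <<'E'
from h import *
r=.1334;c=np.r_[np.cos(YAW),np.sin(YAW)];K=5000.
P=lambda ph,o:fx(.08-r*np.cos(ph)+o[0],-.002,.045+r*np.sin(ph)-.017+o[1])
o=np.zeros(2)
for ph in np.arange(2.0,.39,-.08):
    p=P(ph,o);ctrl.line_to(p,rate=.1);s=ctrl.read_state();F=s["wrist_force"];f=np.r_[F[:2]@c,F[2]]
    rad=np.r_[-np.cos(ph),np.sin(ph)];tan=np.r_[np.sin(ph),np.cos(ph)]
    print("%.2f rad %.1f tan %.1f"%(ph,rad@f,tan@f),np.round(o,4),round(s["width"],3),flush=True)
    o+=rad*(rad@f)/K*.7
    if np.linalg.norm(F)>40 or s["width"]<.08: print("stop");break
st();np.save("o.npy",np.r_[ph,o])
E
```

```text
2.00 rad 3.9 tan 2.0 [0. 0.] 0.124
1.92 rad 6.2 tan 2.7 [0.0002 0.0005] 0.13
1.84 rad 4.7 tan 2.1 [0.0005 0.0013] 0.127
1.76 rad 3.7 tan 1.4 [0.0007 0.0019] 0.123
1.68 rad 2.8 tan 0.8 [0.0008 0.0025] 0.131
1.60 rad 2.8 tan 0.4 [0.0008 0.0029] 0.127
1.52 rad 3.0 tan 0.8 [0.0009 0.0033] 0.126
1.44 rad 2.7 tan -0.8 [0.0008 0.0037] 0.132
1.36 rad 3.4 tan 0.7 [0.0008 0.004 ] 0.125
1.28 rad 0.9 tan -0.5 [0.0007 0.0045] 0.131
1.20 rad 2.0 tan 0.7 [0.0007 0.0046] 0.131
1.12 rad 0.6 tan -1.8 [0.0005 0.0049] 0.129
1.04 rad 0.2 tan -2.3 [0.0005 0.005 ] 0.13
0.96 rad 0.6 tan -1.7 [0.0005 0.005 ] 0.126
0.88 rad 1.3 tan -2.0 [0.0005 0.005 ] 0.124
0.80 rad 0.4 tan -1.9 [0.0003 0.0052] 0.123
0.72 rad 0.2 tan -3.2 [0.0003 0.0052] 0.124
0.64 rad -0.2 tan -2.4 [0.0003 0.0052] 0.124
0.56 rad 0.3 tan -1.8 [0.0003 0.0052] 0.123
0.48 rad -0.7 tan -2.5 [0.0003 0.0052] 0.126
0.40 rad -0.2 tan -1.0 [0.0003 0.0052] 0.121
 t128.2 p [ 0.4689 -0.0857  0.0845] F [-2.3  5.1 -1. ] w0.121 g30.3
```

```bash
python3 - <<'E'
from h import *
r=.1334;c=np.r_[np.cos(YAW),np.sin(YAW)];o=np.load("o.npy")[1:]
P=lambda ph:fx(.08-r*np.cos(ph)+o[0],-.002,.045+r*np.sin(ph)-.017+o[1])
ph=.4
while ph>.2:
    ph-=.012;ctrl.line_to(P(ph),rate=.04);F=ctrl.read_state()["wrist_force"]
    print("%.3f"%ph,np.round([F[:2]@c,F[2]],1),flush=True)
    if F[2]>7: break
s=st("contact")
ctrl.grip(.3,20);st("released");ctrl.sleep(.3)
ctrl.line_to([*s["ee_pos"][:2],.2],rate=.12);st("up")
ctrl.line_to([*s["ee_pos"][:2],.27]);ctrl.move_ptp([.42,.3,.35],Q(YAW-.4));st()
f,g=frame("top"),frame("side")
cv2.imwrite("pics/k.png",cv2.resize(cv2.convertScaleAbs(np.hstack([f["image"][180:280,315:415,::-1],g["image"][205:305,255:355,::-1]]),alpha=1.4),(800,400),interpolation=cv2.INTER_CUBIC))
E
```

```text
0.388 [-0.6 -1.7]
0.376 [-0.9 -1.6]
0.364 [-0.9 -2.2]
0.352 [-1.2 -1.8]
0.340 [-1.1 -0.5]
0.328 [-0.6 -2.3]
0.316 [-0.7 -1.4]
0.304 [-0.6 -0.9]
0.292 [-1.4 -1.4]
0.280 [-0.8  0. ]
0.268 [-1.8  9.1]
contact t131.0 p [ 0.4642 -0.0877  0.069 ] F [-4.8  7.5  9.1] w0.127 g31.7
released t131.3 p [ 0.4655 -0.0892  0.0687] F [-0.1  0.7 -0.4] w0.296 g0.0
up t132.8 p [ 0.4638 -0.0875  0.1994] F [-0.1  0.4 -0.8] w0.302 g0.0
 t134.9 p [0.4205 0.2988 0.3496] F [ 0.3 -0.5 -0.1] w0.305 g0.0
```

View pics/k.png

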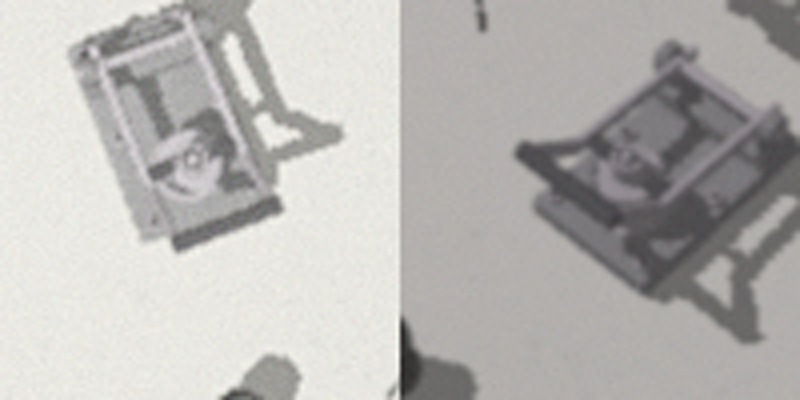

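The yoke is resting on the collar at (190,165). It touched at φ≈0.27, against 0.277 expected for two gears, so I'll hand it in.

```bash
python3 -c "
from bench import ctrl
print(ctrl.job_done())"
```

```text
the job is handed in; nothing more can be done
None
```

The job is handed in: the ring, both gears found on the bench and the collar are on the post, and the yoke is shut with its fingers resting on the collar's flange, at about 135 s of the 210 s allowed.

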